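# Slide the valve box cover aside and push the ball-ended lever shut

## Robot

A 6-joint arm with a two-finger parallel gripper is mounted at the origin on the work surface; the furniture and walls round the work are solid. World frame = base frame: x ahead of the robot, y to its left, z up, the work surface at z = 0. Lengths are in m, angles in rad, forces in N, time in s.
With the tool pointing down it reaches from about 0.375 to 0.975 m from the base axis. Payload 3.8 kg.
Tool frame: the origin (TCP) lies midway between the tips of the shut fingers; the grasp point (between the pads) lies 19 mm behind it; z points along the fingers, y is the direction in which the jaws open and shut (so a half turn about z gives the same grasp; the last joint's range is limited). The gripper opens to 85 mm and grips with 20 to 120 N. Pads are 22 mm wide; open, the fingers measure 114 mm over their backs; the gripper's body (76 mm by 85 mm) begins 54 mm behind the grasp point. The pads swing forward as they close: fully open they stand 13 mm farther back than shut.
Start: joints at [1.293, 0.264, 1.604, -0, 1.274, -0.037], TCP at [0.161, 0.656, 0.231] pointing down, gripper open.
Joint ranges: [-2.63, 2.63], [-0.94, 2.18], [0.31, 2.57], [-1.31, 4.45], [0, 2.66], [-2.55, 2.55]. Speed limits (rad/s): [2.57, 2.57, 3.14, 3.14, 3.14, 3.14].

## Interface

Orientations are given as a rotation vector (axis times angle).
In Python, from workcell import bot gives the robot as it stands. The module is installed in compiled form; this text tells all that it offers.
- The arm moves only by the tool play_rows, never from a script. Its argument "series" is a list of rows, each an object with "translation": the shift along the tool's x, y, z in m, a list of three; "spin": the turn about the tool's z in units of 5 degrees (1.0 is 5 degrees). In form: [{"translation": [dx, dy, dz], "spin": spin}, ...]. A call has 1 to 5 rows; each row shifts and turns the commanded pose from where the row before left it, along the tool's axes as they then stand; what a row does not reach is not made up. A row lasts 1/10 s, in which the tool goes at most 50 mm and 8.59 degrees, less where a joint would pass 70% of its speed; a pose out of reach is approached as far as the arm can. A call is refused whole if a number of a shift passes 0.05 or a number of a turn 1, either way. A call with a gripper value outside its range is refused whole. "jaw" is the gripper's target within -1 to 1 (fully open at 1, half-way at 0, shut at -1), set as the call begins (left out, the last holds). The fingers move at their own pace and stop on an object; "force" is the grip in N (left out, the last holds). Time passes only in rows, so rows that do not move let the fingers close. It gives the time, the measured TCP pose, the force and the opening at its end, in the units of the state.
- bot.read_state(): the state, without advancing time (a new reading comes with each control period).
- bot.read_camera(name): name is "scene" or "top" or "wrist"; returns the picture (400x640x3 uint8, blue, green, red); there is no depth.
- bot.get_calibration(name): a dict with "fov_y" (degrees; the focal length in pixels is half the picture's height over the tangent of half this angle, whatever the lens; pixels are square), "cx", "cy" (the principal point, pixels), "R" (3x3) and "t" (3): a world point X has camera coordinates R X + t. Camera axes: x right, y down, z forward; pixel columns grow to the right and rows downward; lengths in m; the calibration is good to about 2 mm. A picture is of the moment at which its call begins: read the wrist's pose just before it. get_calibration takes no time and is no camera call; for the wrist camera it gives the pose at the moment of the call.
- bot.finish_job(): hands the job in, once; it reports no verdict.
The state is a dict: "time": time; "q": joint angles; "joint_vel": joint speeds; "joint_torque": joint torques, N m; "tool_pos": TCP position; "tcp_rot": TCP orientation; "wrist_force": force on the tool from outside, world axes, zero at the start; "torque": the same for the moment, N m; "width": opening from 0.0 (shut) to 1.0 (fully open).
Only numpy, scipy, OpenCV 4.12 (cv2) and the standard library are available. Lean on these libraries where they do the work, as an engineer would, in place of code of your own. Each camera call takes 0.05 s, during which the arm holds its last target. There are 200 camera calls.

## Task

Shut off one air valve in the grey valve box on the workbench. Push the loose cover by its raised bar along its rails, all the way over to the left end of the box until it meets the stop there, then push the lever that ends in a ball away from the robot, right over to its own stop, and finish clear of everything. Only push, with the fingertips or the outside of the fingers: do not lift the cover, do not move the plain lever, and leave the things standing around where they are.

Things in the scene. Friction and masses are not known exactly. Their poses are not given: they have to be found in the camera images.
- valve_box: Fixed grey steel box, 128 mm (its x) by 282 mm (its y), on four 30 mm feet over some cables; walls to z = 98 mm, rails and end stops to 108 mm. Origin: centre of its footprint, on the bench (z = 0). x axis away from the robot (24 to 36 degrees right of straight ahead), y along its length to the left and ahead, z up. Outlets stick 18 mm out of the back, a gauge 8 mm out of the front.
- pit (a point): Centre of the pit's floor, box frame (0, -66, 36) mm. The pit is the box's right half, y from -127 to -5 mm, clear inside from x = -50 to +50 mm, open at the top (z = 98 mm), with two toggle valves side by side.
- deck (a point): Centre of the closed flat deck, the box's left half (y from -5 to +134 mm), at z = 98 mm: here the cover slides to.
- cover: Loose aluminium plate, 117 (x) by 134 (y) by 6 mm, about 0.35 kg, flat between the rails (about 1.5 mm play each side), axes as the box's; starts over the pit. Origin: centre of its underside, 98 mm above the bench; in the box's frame y = -67 to -57 mm at the start, +67 mm when its left edge meets the left end stop. Slides with a few newtons.
- cover_bar (a point): Centre of the raised dark bar across the middle of the cover, 60 mm long (along x), 10 mm thick (along y) and 22 mm high, from z = 104 to 126 mm above the bench. Pushing its right (-y) side slides the cover to the left.
- ball_valve: Fixed brass base of the valve with the ball-ended lever, under the cover, at the right or the left of two places (box frame x = +18, y = -97 or -35 mm). Origin: centre of its underside on the pit floor, z = 36 mm; axes as the box's. Base top at z = 56 mm above the bench; the lever's hinge axis runs along y at z = 50 mm, straight above this origin.
- ball_lever (a joint): Angle of the ball-ended lever (rad): 0 = open, leaning 0.5 rad from upright toward the robot (box -x); 0.5 = upright; 1.0 = shut, at its stop, leaning 0.5 rad away from the robot (+x). It starts between 0 and 0.15. It stays where it is left; 2 to 3 N at its end, 3 to 5 N halfway down, move it.
- ball_lever_tip (a point): Near the centre of the ball (diameter 20 mm) at the end of the marked lever, 42 mm from the hinge axis. The shank below it is a flat steel bar 7 mm thick (along x) and 13 mm wide (along y).
- plain_lever_tip (a point): End of the other valve's lever: the same flat bar, hinge and lean without a ball, 62 mm beside the first along the box's y. It must not be moved.
- test_weight_1: Bystander: brass-coloured knobbed weight, 38 mm across, 65 mm high, standing beyond the left end of the box; origin under its centre.
- test_weight_2: Bystander: silvery knobbed weight, 29 mm across, 49 mm high, standing at the right end of the box; origin under its centre.
- battery_1: Bystander: small cell, 15 by 51 mm, lying at the right end of the box.
- tally_counter: Bystander: hand tally counter, 77 by 47 by 26 mm, lying beyond the left end of the box.

How it is judged:
On the way, in this order (a step that is already met when the one before it is completed fails the run):
1. the cover is slid to the left end of the box, the ball lever still open (y of cover in the frame of valve_box above 0.055 m and value of joint ball_lever below 0.3 rad), for 0.2 s.
2. the ball-ended lever is pushed over to its shut stop (value of joint ball_lever above 0.9 rad), for 0.2 s.
At the end, for the whole second after the job is handed in: the ball-ended lever is within 0.1 rad of its shut stop, the cover lies flat between its rails within 12 mm of the left end stop and at rest, and the plain lever is where it was (within 12 mm at its tip) (value of joint ball_lever above 0.9 rad and y of cover in the frame of valve_box above 0.055 m and z of cover in the frame of valve_box between 0.094 and 0.102 m and angle between cover's own z axis and vertical below 0.05 rad and distance of plain_lever_tip from where it was at the start of the episode below 0.012 m and linear speed of cover below 0.02 m/s); the robot touches nothing.
It fails at once if the cover is lifted or tipped off its rails (z of cover in the frame of valve_box above 0.106 m or angle between cover's own z axis and vertical above 0.12 rad).
It fails at once if the plain lever is moved (distance of plain_lever_tip from where it was at the start of the episode above 0.012 m).
It fails at once if a thing standing around is moved by more than 2 cm (distance of any of test_weight_1, test_weight_2, battery_1, tally_counter from where it was at the start of the episode above 0.02 m).
It also fails if it takes over 45 s, if anything falls off the work surface, if the arm or the gripper's body presses on something with over 40 N, if the wrist force passes 120 N, or if a joint passes its speed limit or range.

## Working session

There is one attempt and no reset: what is moved stays moved. The work goes in short steps, Python scripts to look and compute and a tool call to move; the robot and the scene stay as the last step left them, time stands still between calls to the robot, and variables do not carry over. Pictures are saved under pics/ and viewed, about 8 in all and at most 12, crops included, and the job is handed in when it is done.

Besides the shell and the picture viewer there is one more tool, called after "Call:" as name([rows], argument=value, ...), one row to a line, values as JSON. play_rows: Moves the arm, as the interface text tells. Its arguments: {"type":"object","properties":{"series":{"type":"array","items":{"type":"object","properties":{"translation":{"type":"array","items":{"type":"number"}},"spin":{"type":"number"}}}},"jaw":{"type":"number"},"force":{"type":"number"}},"required":["series"]}

```bash
mkdir -p pics; python3 - <<'E'
from workcell import bot
import cv2
s=bot.read_state(); print(s)
for n in("top","scene"):
    cv2.imwrite(f"pics/{n}0.png",bot.read_camera(n)); c=bot.get_calibration(n); print(n,c)
E
```

```text
{'time': 0.0, 'q': array([ 1.29311711e+00,  2.64755938e-01,  1.60538487e+00,  2.73305233e-05,
        1.27372895e+00, -3.68512821e-02]), 'joint_vel': array([-0.00247277,  0.00083925,  0.00023863,  0.00041656,  0.0014059 ,
       -0.00040136]), 'joint_torque': array([-6.92272461e-04, -5.15115952e+01, -3.67313004e+01, -1.88510585e-04,
        1.31772197e-02, -1.58019509e-05]), 'tool_pos': array([0.16074837, 0.65481143, 0.2299543 ]), 'tcp_rot': array([-0.37734447, -3.11846121,  0.00352588]), 'wrist_force': array([-0.51101517, -0.22807701,  0.08880226]), 'torque': array([-0.02221095, -0.02030471, -0.02522611]), 'width': 0.9996013081905228}
top {'fov_y': 48.34902487958901, 'cx': 318.0554493967929, 'cy': 201.41701052637833, 'R': array([[ 0.01006972, -0.99994623,  0.00247553],
       [-0.98953298, -0.01032119, -0.14393731],
       [ 0.14395512, -0.00100021, -0.98958371]]), 't': array([-0.08609906,  0.51302639,  1.11886038])}
scene {'fov_y': 46.70868600135205, 'cx': 319.0453745404014, 'cy': 194.76297148135583, 'R': array([[ 0.63706337, -0.77081027,  0.00133866],
       [-0.55834556, -0.46266033, -0.68861866],
       [ 0.53141368,  0.43794629, -0.72512244]]), 't': array([-0.38936148,  0.30556303,  0.80418503])}
```

View pics/top0.png

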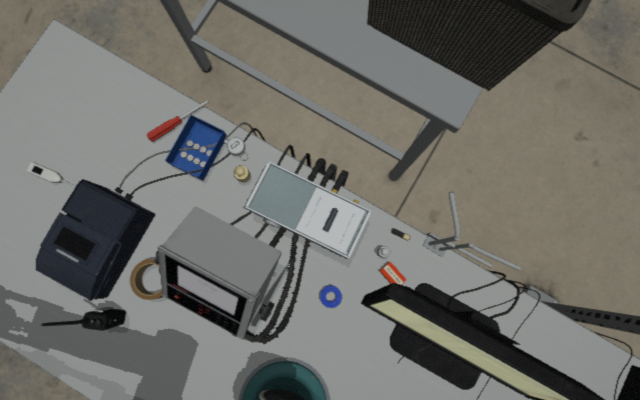

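View pics/scene0.png

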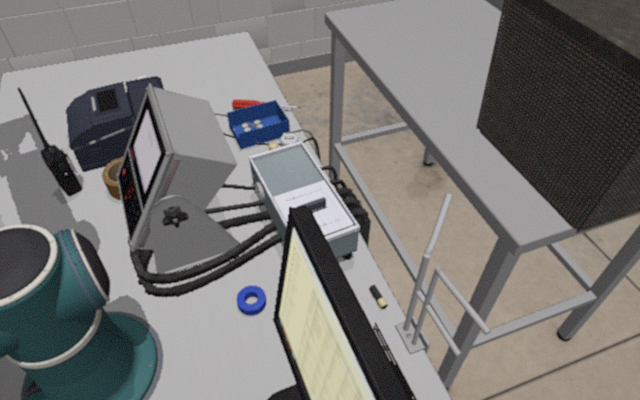

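The top view shows the box at about (245-370, 163-258), with the cover on its right half and the dark bar near (330,219). The brass weight is at (241,173), the silvery weight at (381,252) and the cell at (400,235). A tall instrument stands front-left and a monitor front-right. I'll enlarge the box next.

```bash
python3 - <<'E'
import cv2
i=cv2.imread("pics/top0.png")[135:285,220:420]
cv2.imwrite("pics/crop0.png",cv2.resize(i,None,fx=4,fy=4,interpolation=cv2.INTER_CUBIC))
E
```

```text
(no output)
```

View pics/crop0.png

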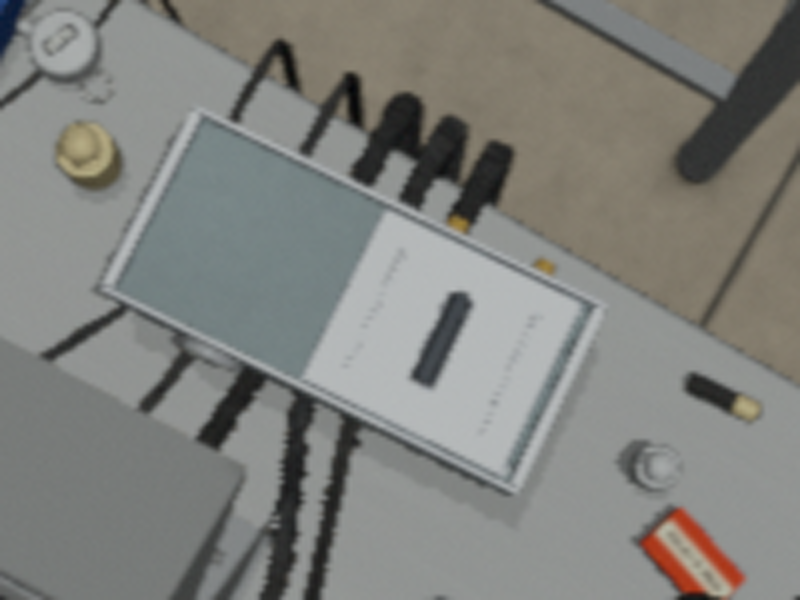

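The crop shows the box's top corners at far-left (196,108), near-left (99,288), near-right (517,493) and far-right (605,302). The bar runs from (459,292) to (424,387), and the instrument's nearest top corner is at (243,470).

```bash
cat > h.py <<'E'
import numpy as np
from scipy.optimize import least_squares
from scipy.spatial.transform import Rotation as Ro
from workcell import bot
def foc(c): return 200/np.tan(np.radians(c["fov_y"]/2))
def proj(X,c):
    p=np.atleast_2d(X)@np.array(c["R"]).T+c["t"]; return p[:,:2]/p[:,2:]*foc(c)+[c["cx"],c["cy"]]
def ray(px,z,c):
    d=np.array(c["R"]).T@np.r_[(np.array(px)-[c["cx"],c["cy"]])/foc(c),1]; o=-np.array(c["R"]).T@c["t"]
    return o+d*(z-o[2])/d[2]
def tri(obs):
    return least_squares(lambda X:np.concatenate([proj(X,c)[0]-p for p,c in obs]),[.5,0,.2])
def b2w(P,b): # box->world
    P=np.atleast_2d(P);c,s=np.cos(b[2]),np.sin(b[2])
    return np.c_[P[:,0]*c-P[:,1]*s+b[0],P[:,0]*s+P[:,1]*c+b[1],P[:,2]]
def w2b(P,b):
    P=np.atleast_2d(P);c,s=np.cos(b[2]),np.sin(b[2]);x,y=P[:,0]-b[0],P[:,1]-b[1]
    return np.c_[x*c+y*s,-x*s+y*c,P[:,2]]
def crop(px): return [220+(px[0]-1.5)/4,135+(px[1]-1.5)/4]
E
python3 - <<'E'
from h import *
np.set_printoptions(precision=4,suppress=True)
c=bot.get_calibration("top");s=bot.get_calibration("scene")
px=np.array([crop(p) for p in [(196,108),(99,288),(517,493),(605,302)]])
C=np.array([[.064,.141,.108],[-.064,.141,.108],[-.064,-.141,.108],[.064,-.141,.108]])
r=least_squares(lambda b:(proj(b2w(C,b),c)-px).ravel(),[.6,-.1,-.5]);b=r.x
print("box",b,np.degrees(b[2]),r.fun)
print("scene proj corners",proj(b2w(C,b),s))
for p in[(459,292),(424,387),(441,339)]: print("bar",w2b(ray(crop(p),.126,c),b))
for n,p,z in[("w1",(88,150),.06),("w2",(655,468),.045),("bat",(722,397),.01)]: print(n,w2b(ray(crop(p),z,c),b))
# instrument corners top-view / scene-view
for n,a,e in[("inst right-far",(280,253),(236,156)),("inst far",(196,206),(205,98)),("inst near top-left",(160,247),(150,87)),("monitor left end",(364,298),(291,210))]:
    t=tri([(a,c),(e,s)]);print(n,t.x,w2b(t.x,b),t.cost)
np.save("box.npy",b)
st=bot.read_state();print(Ro.from_rotvec(st["tcp_rot"]).as_matrix())
w=bot.get_calibration("wrist");print(w)
R=Ro.from_rotvec(st["tcp_rot"]).as_matrix();co=-w["R"].T@w["t"];print("cam in tool",R.T@(co-st["tool_pos"]),w["R"]@R)
E
```

```text
box [ 0.4855 -0.0562 -0.4426] -25.360820598441105 [-0.6683 -0.9254 -0.2428  0.3367  0.1586  0.2778  0.7404  0.2425]
scene proj corners [[302.3825 139.9284]
 [249.5575 155.5929]
 [300.1315 248.1959]
 [361.2606 225.5413]]
bar [[ 0.028  -0.0572  0.126 ]]
bar [[-0.0322 -0.0631  0.126 ]]
bar [[-0.0021 -0.0598  0.126 ]]
w1 [[0.0156 0.1981 0.06  ]]
w2 [[-0.0081 -0.2159  0.045 ]]
bat [[ 0.0567 -0.2402  0.01  ]]
inst right-far [ 0.3745 -0.0024  0.242 ] [[-0.1234  0.0011  0.242 ]] 0.06175360083626395
inst far [0.4684 0.184  0.2337] [[-0.1184  0.2097  0.2337]] 5.871561281770882
inst near top-left [0.3809 0.2368 0.2821] [[-0.22    0.2199  0.2821]] 0.8464343087940521
monitor left end [ 0.3024 -0.1869  0.2895] [[-0.1095 -0.1966  0.2895]] 90.67386246275858
[[-0.9711  0.2385 -0.0005]
 [ 0.2385  0.9711 -0.002 ]
 [ 0.0001 -0.002  -1.    ]]
{'fov_y': 69.10310661995224, 'cx': 315.4170258018462, 'cy': 201.83430375036642, 'R': array([[ 0.2382,  0.9712, -0.0019],
       [ 0.9257, -0.2265,  0.303 ],
       [ 0.2938, -0.074 , -0.953 ]]), 't': array([-0.6736, -0.04  ,  0.38  ])}
cam in tool [ 0.0772 -0.0003 -0.1428] [[ 0.0003  1.     -0.0001]
 [-0.953   0.0002 -0.3031]
 [-0.3031  0.0002  0.953 ]]
```

Call:
play_rows([
  {"translation": [0, 0, -0.045], "spin": 0},
  {"translation": [0, 0, -0.045], "spin": 0},
  {"translation": [0, 0, -0.045], "spin": 0},
  {"translation": [0, 0, -0.045], "spin": 0},
  {"translation": [0, 0, 0], "spin": 0},
], jaw=-1, force=40)

```text
time: 0.6
tool_pos: [0.1616, 0.6578, 0.4206]
tcp_rot: [0.377, 3.117, 0.021]
wrist_force: [0.5, -0.1, -0.1]
width: 0.143
```

Call:
play_rows([
  {"translation": [-0.04, -0.028, 0], "spin": 0},
  {"translation": [-0.04, -0.028, 0], "spin": 0},
  {"translation": [-0.04, -0.028, 0], "spin": 0},
  {"translation": [-0.04, -0.028, 0], "spin": 0},
  {"translation": [-0.04, -0.028, 0], "spin": 0},
])

```text
time: 1.1
tool_pos: [0.3225, 0.4701, 0.4102]
tcp_rot: [-0.376, -3.118, 0.002]
wrist_force: [0.8, 1.6, -0.2]
width: -0.004
```

Call:
play_rows([
  {"translation": [-0.04, -0.028, 0], "spin": 0},
  {"translation": [-0.04, -0.028, 0], "spin": 0},
  {"translation": [-0.04, -0.028, 0], "spin": 0},
  {"translation": [-0.04, -0.028, 0], "spin": 0},
  {"translation": [-0.04, -0.028, 0], "spin": 0},
])

```text
time: 1.6
tool_pos: [0.4834, 0.2864, 0.4104]
tcp_rot: [-0.377, -3.118, 0.001]
wrist_force: [0.2, 0.1, 0.5]
width: 0.002
```

Call:
play_rows([
  {"translation": [-0.007, -0.047, 0], "spin": 0},
  {"translation": [-0.007, -0.047, 0], "spin": 0},
  {"translation": [-0.007, -0.047, 0], "spin": 0},
  {"translation": [-0.007, -0.047, 0], "spin": 0},
  {"translation": [-0.007, -0.047, 0], "spin": 0},
])

```text
time: 2.1
tool_pos: [0.4598, 0.0499, 0.4103]
tcp_rot: [-0.377, -3.118, 0.001]
wrist_force: [0.4, -0.6, -0.5]
width: -0.002
```

Call:
play_rows([
  {"translation": [-0.007, -0.047, 0], "spin": 0},
  {"translation": [-0.007, -0.047, 0], "spin": 0},
  {"translation": [-0.007, -0.047, 0], "spin": 0},
  {"translation": [-0.007, -0.047, 0], "spin": 0},
  {"translation": [0, 0, 0], "spin": 0},
])

```text
time: 2.6
tool_pos: [0.4416, -0.1427, 0.41]
tcp_rot: [-0.389, -3.115, 0.004]
wrist_force: [-0.0, 1.3, 0.1]
width: 0.0
```

```bash
python3 - <<'E'
from h import *
s=bot.read_state();print(s["q"],s["tool_pos"],s["width"])
E
```

```text
[-0.36414118 -0.2010232   1.7618826  -0.002637    1.58212365 -1.68663058] [ 0.44162219 -0.14265297  0.41001755] 4.819016095247799e-05
```

Call:
play_rows([
  {"translation": [0, 0, 0], "spin": 1},
  {"translation": [0, 0, 0], "spin": 1},
  {"translation": [0, 0, 0], "spin": 1},
  {"translation": [0, 0, 0], "spin": 1},
  {"translation": [0, 0, 0], "spin": 1},
])

```text
time: 3.1
tool_pos: [0.4428, -0.1367, 0.4104]
tcp_rot: [-1.047, -2.96, -0.001]
wrist_force: [-0.9, -0.4, 0.2]
width: 0.002
```

Call:
play_rows([
  {"translation": [0, 0, 0], "spin": 1},
  {"translation": [0, 0, 0], "spin": 1},
  {"translation": [0, 0, 0], "spin": 1},
  {"translation": [0, 0, 0], "spin": 1},
  {"translation": [0, 0, 0], "spin": 1},
])

```text
time: 3.6
tool_pos: [0.4429, -0.1366, 0.4104]
tcp_rot: [-1.663, -2.664, -0.0]
wrist_force: [-0.4, 0.6, 0.0]
width: 0.001
```

Call:
play_rows([
  {"translation": [0, 0, 0], "spin": 1},
  {"translation": [0, 0, 0], "spin": 1},
  {"translation": [0, 0, 0], "spin": 1},
  {"translation": [0, 0, 0], "spin": 1},
  {"translation": [0, 0, 0], "spin": 1},
])

```text
time: 4.1
tool_pos: [0.4428, -0.1366, 0.4104]
tcp_rot: [-2.2, -2.241, 0.0]
wrist_force: [-0.0, 1.2, 0.0]
width: 0.0
```

Call:
play_rows([
  {"translation": [0, 0, 0], "spin": 1},
  {"translation": [0, 0, 0], "spin": 1},
  {"translation": [0, 0, 0], "spin": 1},
  {"translation": [0, 0, 0], "spin": 1},
  {"translation": [0, 0, 0], "spin": 1},
])

```text
time: 4.6
tool_pos: [0.4429, -0.1366, 0.4104]
tcp_rot: [-2.633, -1.711, 0.001]
wrist_force: [0.5, 0.1, 0.3]
width: 0.0
```

Call:
play_rows([
  {"translation": [0, 0, 0], "spin": 1},
  {"translation": [0, 0, 0], "spin": 1},
  {"translation": [0, 0, 0], "spin": 1},
  {"translation": [0, 0, 0], "spin": 1},
  {"translation": [0, 0, 0], "spin": 1},
])

```text
time: 5.1
tool_pos: [0.4429, -0.1366, 0.4104]
tcp_rot: [-2.941, -1.101, 0.001]
wrist_force: [0.5, 0.1, -0.1]
width: 0.001
```

Call:
play_rows([
  {"translation": [0, 0, 0], "spin": 1},
  {"translation": [0, 0, 0], "spin": 1},
  {"translation": [0, 0, 0], "spin": 1},
  {"translation": [0, 0, 0], "spin": 1},
  {"translation": [0, 0, 0], "spin": 1},
])

```text
time: 5.6
tool_pos: [0.4429, -0.1366, 0.4104]
tcp_rot: [-3.11, -0.438, 0.001]
wrist_force: [0.3, -0.2, -0.1]
width: 0.001
```

Call:
play_rows([
  {"translation": [0, 0, 0], "spin": 1},
  {"translation": [0, 0, 0], "spin": 1},
  {"translation": [0, 0, 0], "spin": 1},
  {"translation": [0, 0, 0], "spin": 1},
  {"translation": [0, 0, 0], "spin": 1},
])

```text
time: 6.1
tool_pos: [0.4428, -0.1366, 0.4104]
tcp_rot: [-3.131, 0.245, 0.002]
wrist_force: [0.7, -0.5, 1.4]
width: 0.001
```

Call:
play_rows([
  {"translation": [0, 0, 0], "spin": 1},
  {"translation": [0, 0, 0], "spin": 1},
  {"translation": [0, 0, 0], "spin": 1},
  {"translation": [0, 0, 0.0], "spin": 0},
])

```text
time: 6.5
tool_pos: [0.4429, -0.1367, 0.4105]
tcp_rot: [-3.074, 0.647, 0.002]
wrist_force: [0.3, -1.1, 0.2]
width: -0.001
```

```bash
cat >> h.py <<'E'
def where():
    b=np.load("box.npy");s=bot.read_state();R=Ro.from_rotvec(s["tcp_rot"]).as_matrix()
    c,si=np.cos(b[2]),np.sin(b[2]);B=np.array([[c,-si,0],[si,c,0],[0,0,1]])
    print("t",round(s["time"],2),"box",w2b(s["tool_pos"],b)[0].round(4),"toolx az rel box deg",np.degrees(np.arctan2(*(B.T@R[:,0])[[1,0]])).round(2),"F box",(B.T@s["wrist_force"]).round(1),"q6",s["q"][5].round(2))
    print("tool->box axes\n",(B.T@R).round(3))
E
python3 - <<'E'
from h import *
import cv2
where()
w=bot.get_calibration("wrist");cv2.imwrite("pics/w1.png",bot.read_camera("wrist"))
b=np.load("box.npy")
C=np.array([[.064,.141,.108],[-.064,.141,.108],[-.064,-.141,.108],[.064,-.141,.108],[-.03,-.06,.126],[.03,-.06,.126]])
print(proj(b2w(C,b),w).round(0).tolist(), proj(bot.read_state()["tool_pos"],w))
E
```

```text
t 6.5 box [-0.0041 -0.0911  0.4105] toolx az rel box deg 1.6 F box [ 0.8 -0.8  0.2] q6 1.63
tool->box axes
 [[ 1.     0.028 -0.001]
 [ 0.028 -1.     0.   ]
 [-0.001 -0.    -1.   ]]
[[158.0, 112.0], [169.0, 195.0], [345.0, 200.0], [351.0, 117.0], [294.0, 181.0], [294.0, 140.0]] [[315.08631263 258.17255211]]
```

View pics/w1.png

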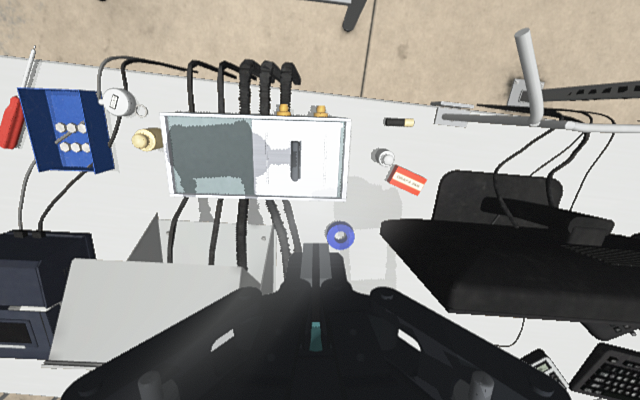

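The wrist view agrees with the box pose: the predicted corners are within a few pixels of the visible ones at (162,113), (167,195), (343,200) and (350,117). The bar is at (295,160), and the shut fingers end near (315,250).

Call:
play_rows([
  {"translation": [0.004, 0.005, 0.045], "spin": 0.3},
  {"translation": [0, 0, 0.045], "spin": 0},
  {"translation": [0, 0, 0.045], "spin": 0},
  {"translation": [0, 0, 0.045], "spin": 0},
  {"translation": [0, 0, 0.045], "spin": 0},
])

```text
time: 7.05
tool_pos: [0.4444, -0.1433, 0.1845]
tcp_rot: [-3.066, 0.684, -0.001]
wrist_force: [0.9, -0.0, -0.9]
width: -0.001
```

Call:
play_rows([
  {"translation": [0, 0, 0.03], "spin": 0},
  {"translation": [0, 0, 0.01], "spin": 0},
  {"translation": [0, 0, 0], "spin": 0},
  {"translation": [0, 0, 0], "spin": 0},
])

```text
time: 7.45
tool_pos: [0.4459, -0.1441, 0.1479]
tcp_rot: [3.065, -0.687, 0.004]
wrist_force: [0.1, 0.0, 1.0]
width: -0.001
```

```bash
python3 - <<'E'
from h import *
import cv2
where()
i=bot.read_camera("wrist");cv2.imwrite("pics/w2.png",i)
E
```

```text
t 7.45 box [ 0.0019 -0.0964  0.1479] toolx az rel box deg 0.11 F box [0.1 0.1 1. ] q6 1.65
tool->box axes
 [[ 1.     0.002  0.003]
 [ 0.002 -1.     0.   ]
 [ 0.003 -0.    -1.   ]]
```

View pics/w2.png

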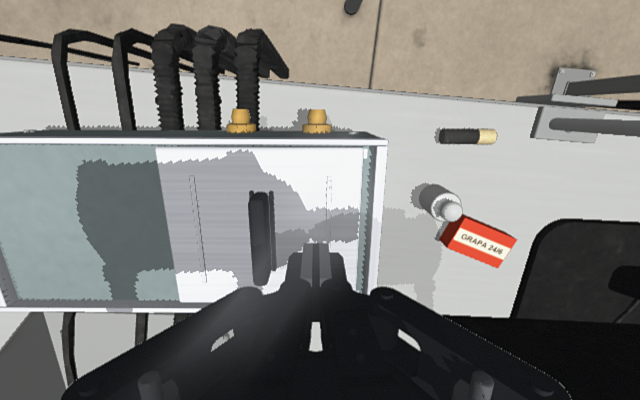

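The fingers are at (315,250), between the bar (right face at column 272) and the right end stop (column 365). Next I lower them and push.

Call:
play_rows([
  {"translation": [-0.002, 0, 0.018], "spin": 0},
  {"translation": [0, 0, 0.01], "spin": 0},
  {"translation": [0, 0, 0.005], "spin": 0},
  {"translation": [0, 0, 0], "spin": 0},
])

```text
time: 7.9
tool_pos: [0.4427, -0.1429, 0.1133]
tcp_rot: [-3.065, 0.688, 0.001]
wrist_force: [-0.8, -0.2, -0.4]
width: -0.002
```

Call:
play_rows([
  {"translation": [0, -0.005, 0], "spin": 0},
  {"translation": [0, -0.005, 0], "spin": 0},
  {"translation": [0, -0.005, 0], "spin": 0},
  {"translation": [0, -0.005, 0], "spin": 0},
  {"translation": [0, -0.005, 0], "spin": 0},
])

```text
time: 8.4
tool_pos: [0.4537, -0.1204, 0.1136]
tcp_rot: [3.064, -0.687, 0.0]
wrist_force: [-0.9, -3.1, 1.9]
width: -0.0
```

```bash
python3 - <<'E'
from h import *
import cv2
where()
i=bot.read_camera("wrist");cv2.imwrite("pics/w3.png",i)
E
```

```text
t 8.4 box [-0.0013 -0.0716  0.1136] toolx az rel box deg 0.1 F box [ 0.5 -3.2  1.9] q6 1.7
tool->box axes
 [[ 1.     0.002  0.   ]
 [ 0.002 -1.    -0.001]
 [ 0.     0.001 -1.   ]]
```

View pics/w3.png

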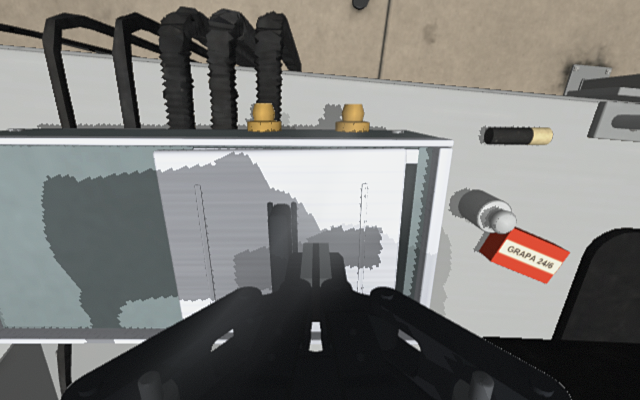

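The fingers are touching the bar, at (285,240), and the cover has begun to slide: a dark gap shows at its right edge at (410,200). I keep pushing.

Call:
play_rows([
  {"translation": [0, -0.008, 0], "spin": 0},
  {"translation": [0, -0.008, 0], "spin": 0},
  {"translation": [0, -0.008, 0], "spin": 0},
  {"translation": [0, -0.008, 0], "spin": 0},
  {"translation": [0, -0.008, 0], "spin": 0},
])

```text
time: 8.95
tool_pos: [0.4709, -0.0836, 0.1134]
tcp_rot: [3.065, -0.687, 0.0]
wrist_force: [-2.2, -3.2, 2.2]
width: -0.002
```

Call:
play_rows([
  {"translation": [0, -0.008, 0], "spin": 0},
  {"translation": [0, -0.008, 0], "spin": 0},
  {"translation": [0, -0.008, 0], "spin": 0},
  {"translation": [0, -0.008, 0], "spin": 0},
  {"translation": [0, -0.008, 0], "spin": 0},
])

```text
time: 9.45
tool_pos: [0.488, -0.0474, 0.1133]
tcp_rot: [3.065, -0.688, 0.0]
wrist_force: [-1.5, -4.0, 2.3]
width: -0.001
```

Call:
play_rows([
  {"translation": [0, -0.007, 0], "spin": 0},
  {"translation": [0, -0.007, 0], "spin": 0},
  {"translation": [0, -0.006, 0], "spin": 0},
  {"translation": [0, -0.005, 0], "spin": 0},
  {"translation": [0, -0.004, 0], "spin": 0},
])

```text
time: 9.95
tool_pos: [0.5002, -0.0214, 0.1133]
tcp_rot: [3.065, -0.688, -0.0]
wrist_force: [-1.0, -3.2, 2.9]
width: -0.004
```

```bash
python3 - <<'E'
from h import *
where()
E
```

```text
t 9.95 box [-0.0016  0.0377  0.1133] toolx az rel box deg 0.07 F box [ 0.5 -3.3  2.9] q6 1.92
tool->box axes
 [[ 1.     0.001 -0.   ]
 [ 0.001 -1.    -0.   ]
 [-0.     0.    -1.   ]]
```

Next, small steps until the force rises at the stop.

Call:
play_rows([
  {"translation": [0, -0.003, 0], "spin": 0},
  {"translation": [0, -0.002, 0], "spin": 0},
  {"translation": [0, -0.002, 0], "spin": 0},
])

```text
time: 10.25
tool_pos: [0.503, -0.0154, 0.1132]
tcp_rot: [3.065, -0.688, -0.0]
wrist_force: [-1.2, -3.9, 2.6]
width: 0.003
```

Call:
play_rows([
  {"translation": [0, -0.002, 0], "spin": 0},
  {"translation": [0, -0.002, 0], "spin": 0},
])

```text
time: 10.45
tool_pos: [0.5047, -0.0118, 0.1132]
tcp_rot: [3.065, -0.688, -0.0]
wrist_force: [-3.3, -5.7, 3.7]
width: -0.0
```

```bash
python3 - <<'E'
from h import *
where()
E
```

```text
t 10.45 box [-0.0017  0.0483  0.1132] toolx az rel box deg 0.06 F box [-0.5 -6.6  3.7] q6 1.94
tool->box axes
 [[ 1.     0.001 -0.   ]
 [ 0.001 -1.    -0.   ]
 [-0.     0.    -1.   ]]
```

Call:
play_rows([
  {"translation": [0, -0.0015, 0], "spin": 0},
  {"translation": [0, -0.001, 0], "spin": 0},
])

```text
time: 10.65
tool_pos: [0.5045, -0.0112, 0.1132]
tcp_rot: [3.062, -0.685, -0.004]
wrist_force: [-7.5, -11.5, 6.4]
width: 0.002
```

Call:
play_rows([
  {"translation": [0, 0, 0], "spin": 0},
  {"translation": [0, 0.008, 0], "spin": 0},
  {"translation": [0, 0.02, 0], "spin": 0},
  {"translation": [0, 0.03, -0.03], "spin": 0},
  {"translation": [0, 0.03, -0.04], "spin": 0},
])

```text
time: 11.15
tool_pos: [0.4658, -0.0884, 0.181]
tcp_rot: [-3.064, 0.686, 0.009]
wrist_force: [0.8, -0.6, -0.1]
width: -0.003
```

Call:
play_rows([
  {"translation": [-0.02, 0, -0.045], "spin": 0},
  {"translation": [-0.02, 0, -0.045], "spin": 0},
  {"translation": [0, 0, 0], "spin": 0},
  {"translation": [0, 0, 0], "spin": 0},
])

```text
time: 11.55
tool_pos: [0.433, -0.0717, 0.2747]
tcp_rot: [-3.064, 0.687, -0.007]
wrist_force: [0.4, -0.5, 0.3]
width: -0.001
```

```bash
python3 - <<'E'
from h import *
import cv2,json
where()
w=bot.get_calibration("wrist");i=bot.read_camera("wrist");cv2.imwrite("pics/w4.png",i)
np.savez("w4.npz",**w)
b=np.load("box.npy")
C=np.array([[.064,.141,.108],[-.064,.141,.108],[-.064,-.141,.108],[.064,-.141,.108],[-.002,-.035,.087],[-.002,-.097,.087]])
print(proj(b2w(C,b),w).round(0).tolist())
E
```

```text
t 11.55 box [-0.0408 -0.0365  0.2747] toolx az rel box deg 0.07 F box [ 0.6 -0.3  0.3] q6 1.79
tool->box axes
 [[ 1.     0.001  0.004]
 [ 0.001 -1.     0.002]
 [ 0.004 -0.002 -1.   ]]
[[137.0, 81.0], [157.0, 204.0], [409.0, 205.0], [421.0, 82.0], [314.0, 147.0], [369.0, 147.0]]
```

View pics/w4.png

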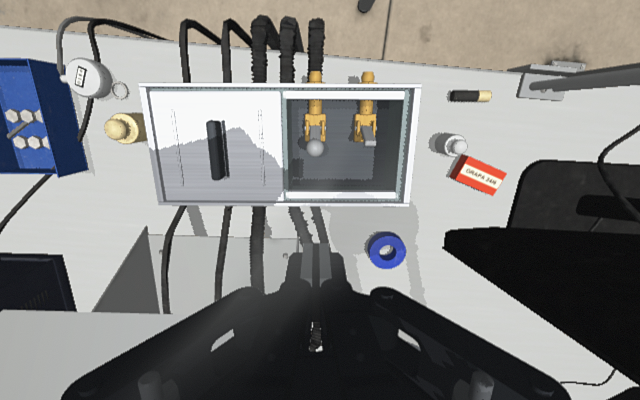

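The cover is now at the left stop, its left edge meeting the end stop near column 150. The ball is at (316,148), where I predicted the left valve (314,147), so it is the y = -35 mm place. The plain lever is at (369,142). I go down between the near wall and the ball.

Call:
play_rows([
  {"translation": [0.01, 0, 0.04], "spin": 0},
  {"translation": [0, 0, 0.045], "spin": 0},
  {"translation": [0, 0, 0.045], "spin": 0},
  {"translation": [0, 0, 0.01], "spin": 0},
  {"translation": [0, 0, 0], "spin": 0},
])

```text
time: 12.1
tool_pos: [0.4383, -0.0755, 0.1298]
tcp_rot: [-3.065, 0.688, 0.013]
wrist_force: [0.8, -0.3, -0.6]
width: -0.004
```

```bash
python3 - <<'E'
from h import *
import cv2
where()
w=bot.get_calibration("wrist");i=bot.read_camera("wrist");cv2.imwrite("pics/w5.png",cv2.resize(i[60:360,160:480],None,fx=2,fy=2))
b=np.load("box.npy")
print((2*(proj(b2w([[-.002,-.035,.087],[-.05,-.035,.098]],b),w)-[160,60])).round(0).tolist())
E
```

```text
t 12.1 box [-0.0344 -0.0377  0.1298] toolx az rel box deg 0.07 F box [ 0.9  0.1 -0.6] q6 1.79
tool->box axes
 [[ 1.     0.001 -0.008]
 [ 0.001 -1.    -0.001]
 [-0.008  0.001 -1.   ]]
[[302.0, 244.0], [302.0, 391.0]]
```

View pics/w5.png

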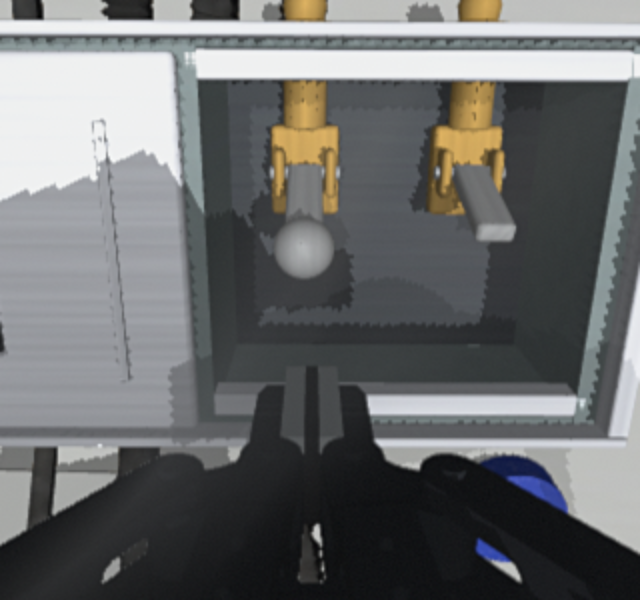

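The ball is at (304,249) in the crop and the near wall's inner lip at about row 384. The finger tips at (312,367) are in line with the ball. I let it settle before going lower.

Call:
play_rows([
  {"translation": [0.001, 0, 0], "spin": 0},
  {"translation": [0, 0, 0], "spin": 0},
])

```text
time: 12.35
tool_pos: [0.4442, -0.0772, 0.1358]
tcp_rot: [-3.065, 0.688, -0.007]
wrist_force: [0.1, -0.1, 0.3]
width: 0.002
```

```bash
python3 - <<'E'
from h import *
import cv2
where()
w=bot.get_calibration("wrist");b=np.load("box.npy")
t=bot.read_state()["tool_pos"];tb=w2b(t,b)[0]
P=[tb+[dx,0,0] for dx in(-.011,0,.011)]+[[-.05,tb[1],.098],[-.0475,tb[1],.098]]
print((2*(proj(b2w(P,b),w)-[160,60])).round(0).tolist())
E
```

```text
t 12.35 box [-0.0283 -0.0367  0.1358] toolx az rel box deg 0.06 F box [ 0.1 -0.   0.3] q6 1.78
tool->box axes
 [[ 1.     0.001  0.005]
 [ 0.001 -1.     0.001]
 [ 0.005 -0.001 -1.   ]]
[[310.0, 431.0], [310.0, 396.0], [310.0, 360.0], [310.0, 400.0], [310.0, 393.0]]
```

Call:
play_rows([
  {"translation": [-0.001, 0, 0.01], "spin": 0},
  {"translation": [0, 0, 0.01], "spin": 0},
  {"translation": [0, 0, 0.005], "spin": 0},
  {"translation": [0, 0, 0], "spin": 0},
])

```text
time: 12.75
tool_pos: [0.4398, -0.0761, 0.1069]
tcp_rot: [-3.065, 0.688, 0.004]
wrist_force: [-0.1, -0.8, -0.7]
width: -0.002
```

```bash
python3 - <<'E'
from h import *
where()
E
```

```text
t 12.75 box [-0.0328 -0.0375  0.1069] toolx az rel box deg 0.06 F box [ 0.3 -0.7 -0.7] q6 1.79
tool->box axes
 [[ 1.     0.001 -0.003]
 [ 0.001 -1.    -0.001]
 [-0.003  0.001 -1.   ]]
```

Call:
play_rows([
  {"translation": [0.0015, 0, 0], "spin": 0},
  {"translation": [0, 0, 0.005], "spin": 0},
  {"translation": [0, 0, 0.005], "spin": 0},
  {"translation": [0, 0, 0.005], "spin": 0},
  {"translation": [0, 0, 0.005], "spin": 0},
])

```text
time: 13.25
tool_pos: [0.4423, -0.0769, 0.0878]
tcp_rot: [-3.065, 0.688, 0.0]
wrist_force: [-0.1, -0.4, -0.1]
width: -0.0
```

Call:
play_rows([
  {"translation": [0, 0, 0.004], "spin": 0},
  {"translation": [0, 0, 0], "spin": 0},
])

```text
time: 13.45
tool_pos: [0.4417, -0.0768, 0.0834]
tcp_rot: [3.065, -0.688, -0.003]
wrist_force: [-0.0, -0.3, -0.4]
width: 0.003
```

```bash
python3 - <<'E'
from h import *
where()
E
```

```text
t 13.45 box [-0.0308 -0.0374  0.0834] toolx az rel box deg 0.06 F box [ 0.1 -0.3 -0.4] q6 1.78
tool->box axes
 [[ 1.     0.001 -0.002]
 [ 0.001 -1.    -0.   ]
 [-0.002  0.    -1.   ]]
```

Call:
play_rows([
  {"translation": [0.004, 0, 0], "spin": 0},
  {"translation": [0.004, 0, 0], "spin": 0},
  {"translation": [0.004, 0, 0], "spin": 0},
  {"translation": [0.004, 0, 0], "spin": 0},
  {"translation": [0.004, 0, 0], "spin": 0},
])

```text
time: 13.95
tool_pos: [0.4605, -0.0854, 0.0844]
tcp_rot: [-3.065, 0.688, 0.001]
wrist_force: [-3.5, 1.4, 2.5]
width: 0.002
```

Call:
play_rows([
  {"translation": [0.004, 0, 0], "spin": 0},
  {"translation": [0.004, 0, 0], "spin": 0},
  {"translation": [0.004, 0, 0], "spin": 0},
  {"translation": [0.003, 0, 0], "spin": 0},
  {"translation": [0.003, 0, 0], "spin": 0},
])

```text
time: 14.45
tool_pos: [0.4772, -0.0934, 0.0843]
tcp_rot: [3.065, -0.688, 0.0]
wrist_force: [-1.1, 1.5, 0.5]
width: -0.0
```

```bash
python3 - <<'E'
from h import *
where()
E
```

```text
t 14.45 box [ 0.0084 -0.0372  0.0843] toolx az rel box deg 0.06 F box [-1.7  0.9  0.5] q6 1.77
tool->box axes
 [[ 1.     0.001  0.   ]
 [ 0.001 -1.    -0.   ]
 [ 0.     0.    -1.   ]]
```

Call:
play_rows([
  {"translation": [0.002, 0, 0], "spin": 0},
  {"translation": [0.002, 0, 0], "spin": 0},
])

```text
time: 14.65
tool_pos: [0.4803, -0.0949, 0.084]
tcp_rot: [-3.065, 0.688, 0.001]
wrist_force: [-2.2, 0.3, -0.5]
width: 0.003
```

Call:
play_rows([
  {"translation": [0.0015, 0, 0], "spin": 0},
  {"translation": [0.0015, 0, 0], "spin": 0},
])

```text
time: 14.85
tool_pos: [0.4825, -0.096, 0.0837]
tcp_rot: [-3.065, 0.688, 0.002]
wrist_force: [-2.8, 1.6, -1.3]
width: 0.0
```

```bash
python3 - <<'E'
from h import *
where()
E
```

```text
t 14.85 box [ 0.0143 -0.0373  0.0837] toolx az rel box deg 0.07 F box [-3.2  0.3 -1.3] q6 1.77
tool->box axes
 [[ 1.     0.001 -0.001]
 [ 0.001 -1.    -0.   ]
 [-0.001  0.    -1.   ]]
```

Call:
play_rows([
  {"translation": [0.0015, 0, 0], "spin": 0},
  {"translation": [0.0015, 0, 0], "spin": 0},
])

```text
time: 15.05
tool_pos: [0.4845, -0.0971, 0.0836]
tcp_rot: [-3.065, 0.688, 0.005]
wrist_force: [-6.5, 3.8, 0.1]
width: -0.001
```

Call:
play_rows([
  {"translation": [0.001, 0, 0], "spin": 0},
  {"translation": [0.001, 0, 0], "spin": 0},
])

```text
time: 15.25
tool_pos: [0.4847, -0.0972, 0.0834]
tcp_rot: [-3.064, 0.688, 0.011]
wrist_force: [-10.6, 4.7, 4.8]
width: 0.005
```

```bash
python3 - <<'E'
from h import *
where()
E
```

```text
t 15.25 box [ 0.0168 -0.0375  0.0834] toolx az rel box deg 0.06 F box [-11.6  -0.3   4.8] q6 1.76
tool->box axes
 [[ 1.     0.001 -0.007]
 [ 0.001 -1.    -0.001]
 [-0.007  0.001 -1.   ]]
```

The lever is at its stop: the force has risen to 12 N and the tip no longer advances. I hold briefly, then back off and lift.

Call:
play_rows([
  {"translation": [0, 0, 0], "spin": 0},
  {"translation": [0, 0, 0], "spin": 0},
  {"translation": [-0.005, 0, 0], "spin": 0},
  {"translation": [-0.01, 0, 0], "spin": 0},
  {"translation": [-0.007, 0, 0], "spin": 0},
])

```text
time: 15.75
tool_pos: [0.4682, -0.089, 0.0849]
tcp_rot: [3.065, -0.688, 0.004]
wrist_force: [0.3, 0.2, 0.1]
width: 0.0
```

Call:
play_rows([
  {"translation": [0, 0, 0], "spin": 0},
  {"translation": [0, 0, -0.02], "spin": 0},
  {"translation": [0, 0, -0.04], "spin": 0},
  {"translation": [0, 0, -0.045], "spin": 0},
  {"translation": [-0.01, 0, -0.045], "spin": 0},
])

```text
time: 16.25
tool_pos: [0.4594, -0.085, 0.2362]
tcp_rot: [3.065, -0.688, 0.002]
wrist_force: [0.5, -0.3, 0.7]
width: 0.001
```

Call:
play_rows([
  {"translation": [-0.02, 0, -0.03], "spin": 0},
  {"translation": [0, 0, 0], "spin": 0},
  {"translation": [0, 0, 0], "spin": 0},
])

```text
time: 16.55
tool_pos: [0.4414, -0.0763, 0.2656]
tcp_rot: [3.065, -0.687, 0.006]
wrist_force: [-0.6, -0.6, -0.9]
width: 0.002
```

```bash
python3 - <<'E'
from h import *
import cv2
where()
w=bot.get_calibration("wrist");i=bot.read_camera("wrist");cv2.imwrite("pics/w6.png",cv2.resize(i[40:300,100:500],None,fx=2,fy=2))
b=np.load("box.npy")
f=lambda a,y:[.018+.042*np.sin(a-.5),y,.05+.042*np.cos(a-.5)]
for a in(.8,.9,1.0):print(a,(2*(proj(b2w([f(a,-.035)],b),w)-[100,40])).round(1).tolist())
print("plain@0,.1",[(2*(proj(b2w([f(a,-.097)],b),w)-[100,40])).round(1).tolist() for a in(0,.1)])
print("cover right edge",(2*(proj(b2w([[0,0,.104],[0,-.01,.104]],b),w)-[100,40])).round(1).tolist())
E
```

```text
t 16.55 box [-0.0313 -0.0371  0.2656] toolx az rel box deg 0.08 F box [-0.3 -0.8 -0.9] q6 1.79
tool->box axes
 [[ 1.     0.001  0.004]
 [ 0.001 -1.     0.001]
 [ 0.004 -0.001 -1.   ]]
0.8 [[426.9, 172.5]]
0.9 [[426.9, 164.7]]
1.0 [[426.9, 157.2]]
plain@0,.1 [[[539.0, 233.1]], [[539.9, 226.7]]]
cover right edge [[360.0, 233.6], [379.0, 233.6]]
```

View pics/w6.png

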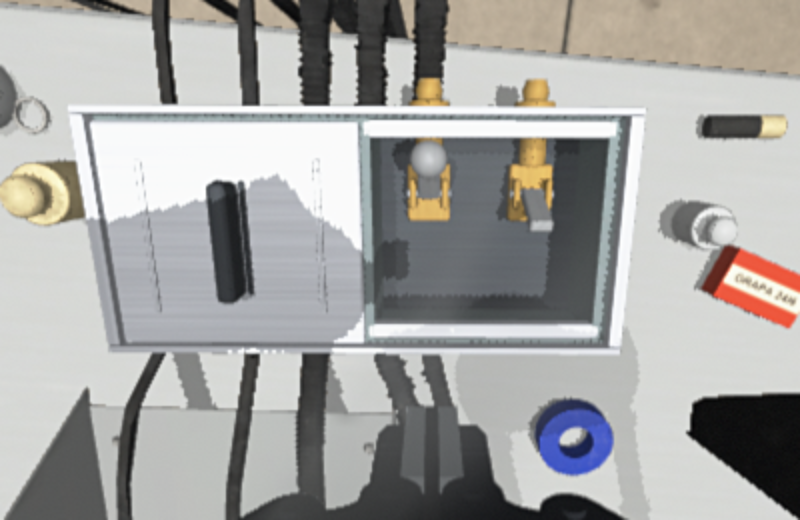

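The ball is at (429,159), against (427,157) predicted for 1.0 rad. The plain lever's end is at (540,222), still in its open position. The cover's left edge is at the left stop and its right edge at about column 360, as predicted. The bystanders haven't moved and the gripper is in free air.

```bash
python3 -c "
from workcell import bot
print(bot.finish_job())"
```

```text
the job is handed in; nothing more can be done
None
```

I slid the cover to the left stop, pushed the ball lever over to its shut stop, and handed the job in at about 16.6 s of the 45 s allowed. The job reports no verdict, so the checks below are my own.

- **Cover:** I pushed the bar with the shut fingertips until the force rose from about 3 N to about 14 N, with the cover against the stop. The last picture shows the cover flat between the rails, with its right edge where I predicted (about column 360).
- **Ball lever:** the valve was at the left place (y = -35 mm). I pushed the ball until the tip stopped advancing at about 12 N. In the last picture the ball is at (429,159), against (427,157) predicted for 1.0 rad and (427,165) for 0.9 rad.
- **Plain lever and bystanders:** the plain lever's end shows at its open position. Both weights and the small cell look unmoved in the last picture. The tally counter was only partly in view, and nothing came near it.
- **Robot:** it finished in free air, with the TCP at z = 0.27 m and a force reading of about 1 N, which is noise.

**Small disagreement:** in the close view before the lever push, the ball and the near wall were about 2 mm off my fitted box pose. I placed the fingers using what the picture showed instead.

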